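# Spin the dish turntable and brake it on its mark

## Task

Check that the dish turntable runs freely and then park it: flick it with a fingertip against one of its black studs, either way round, so that it spins on its own at no less than one turn in four seconds, and let it run untouched for at least two seconds. Then brake it with a fingertip on the disc so that it comes to rest with the red mark at the black pointer, and take the finger away without setting it moving again. Do not touch the glass dish riding on it, grasp nothing, and leave the things on the bench where they are.

Things in the scene. Friction and masses are not known exactly. Their poses are not given: they have to be found in the camera images.
- disc (a joint): angle of the aluminium disc about its vertical axis; 0 (and every full turn, 6.283) = red mark exactly at the pointer; grows counter-clockwise seen from above, without limit. Starts at rest. The bearing is almost free: once spinning it coasts for some twenty seconds or more. A fingertip pressed on its top or rim stops it in a fraction of a second and can drag it round by friction
- hub (a point): centre of the disc at the height of its flat top, 50 mm above the bench; it does not turn. The bare, pale aluminium disc is 220 mm in diameter, 12 mm thick, 1.3 kg give or take a quarter; the turntable stands fixed on the bench. Behind it stands a 0.25 m tall drawer cabinet, always in one place: front at x = 0.74 from y = 0 to -0.26, one drawer out to x = 0.69
- pointer (a point): tip of the small black pointer on a grey bracket fixed to the turntable's foot, just outside the disc's rim, 115 mm from the axis; the bracket reaches out to 144 mm from the axis and no higher than 52 mm above the bench
- mark (a point): middle of the red mark where it meets the rim, on the disc's top, 110 mm from the axis. The mark is a flat red patch, 30 mm along the rim and 22 mm radially; it turns with the disc
- stud_1 (a point): top centre of a black upright stud on the disc, 12 mm diameter, standing 22 mm above the disc's top (72 mm above the bench), 66 mm from the axis; opposite the red mark. Outside the studs a flat ring of the disc, 72 to 110 mm from the axis, is clear
- stud_2 (a point): the same for the stud 120 degrees counter-clockwise of stud_1
- stud_3 (a point): the same for the stud 240 degrees counter-clockwise of stud_1
- petri_dish: open glass dish, 78 mm diameter, 15 mm high, loose on the 2 mm rubber pad at the disc's centre between three thin pins 8 mm high; origin at the centre of its underside, 52 mm above the bench. Not to be touched
- petri_lid: glass dish lid lying on the bench, 78 mm diameter, 12 mm high, origin under its centre; bystander
- masking_tape: roll of masking tape lying flat, 98 mm diameter, 25 mm high, origin under its centre; bystander
- red_marker: marker pen lying, 139 mm long, 19 mm thick, origin under its middle; bystander
- cork: cork stopper standing, 27 mm diameter, 26 mm high, origin under its centre; bystander

How it is judged (in metres and radians):
On the way, in this order (a step that is already met when the one before it is completed fails the run):
1. the disc spins on its own, untouched, at 1.5 rad/s or more for 1.8 s ((velocity of joint disc above 1.5 rad/s or velocity of joint disc below -1.5 rad/s) and contact force between each of the fingers, the arm and disc below 0.05 N), for 1.8 s.
2. a fingertip on the disc has braked it to a standstill (velocity of joint disc between -0.2 and 0.2 rad/s and contact force between the fingers and disc above 0.2 N), for 0.05 s.
At the end, for the whole second after the job is handed in: the disc stands still (below 0.05 rad/s) with the middle of the red mark within about 17 mm (9 degrees) of the pointer along the rim, and the dish still lies in its place at the centre within 8 mm (velocity of joint disc between -0.05 and 0.05 rad/s and horizontal distance between mark and pointer below 0.0185 m and z of petri_dish in the frame of hub below 0.006 m and horizontal distance between petri_dish and hub below 0.008 m); the robot touches nothing.
It fails at once if the dish is touched (contact force between any of the fingers, the arm and petri_dish above 0.3 N).
It fails at once if the dish is lifted or leaves its place (z of petri_dish in the frame of hub above 0.01 m or horizontal distance between petri_dish and hub above 0.01 m).
It fails at once if a bystander (lid, tape roll, marker or cork) is moved more than 20 mm (distance of any of petri_lid, masking_tape, red_marker, cork from where it was at the start of the episode above 0.02 m).
It also fails if it takes over 45 s, if anything falls off the work surface, if the arm or the gripper's body presses on something with over 40 N, if the wrist force passes 120 N, or if a joint passes its speed limit or range.

## Robot

A 7-joint arm with a two-finger parallel gripper is mounted at the origin on a cart in front of the work surface, level with it; the furniture and walls round the work are solid. World frame = base frame: x ahead of the robot, y to its left, z up, the work surface at z = 0. Lengths are in mm, angles in rad, forces in N, time in s.
With the tool pointing down it reaches from about 350 to 775 mm from the base axis. Payload 3.1 kg.
Tool frame: the origin (TCP) lies on the centre line of the jaws, within the pads' length; the fingertips stand 25 mm ahead of it and the grasp point (between the pads) lies 6 mm ahead of it (r.nose_length is the distance from the TCP to the fingertips, in mm); z points along the fingers, y is the direction in which the jaws open and shut (so a half turn about z gives the same grasp; the last joint's range is limited). The gripper opens to 85 mm and grips with 20 to 120 N. Pads are 22 mm wide; open, the fingers measure 114 mm over their backs; the gripper's body (76 mm by 85 mm) begins 54 mm behind the grasp point. The pads swing forward as they close: fully open they stand 13 mm farther back than shut.
Start: joints at [1.267, 0.311, 0.014, 1.512, -0.004, 1.319, -0.027], TCP at [142.384, -531.266, 256.304] pointing down, gripper open.
Joint ranges: [-2.7, 2.7], [-0.3, 1.91], [-1.27, 1.3], [0.12, 2.57], [-1.44, 4.58], [0.2, 2.03], [-3.05, 3.05]. Speed limits (rad/s): [2.79, 2.79, 3.14, 3.14, 3.14, 3.14, 3.14].

## Interface

Orientations are given as [roll, pitch, yaw] about the fixed x, y, z axes, in that order (R = Rz(yaw) Ry(pitch) Rx(roll)).
In Python, from bench import r gives the robot as it stands.
- The arm moves only by the tool apply_moves, never from a script. Its argument "increments" is a list of rows, each an object of numbers: "x", "y", "z": the shift along the tool's x, y, z in m; "rx", "ry", "rz": the turn, a rotation vector about the tool's x, y, z in rad; "hand": the opening, from -1 (shut) to 1 (fully open). A call has 1 to 5 rows; each row shifts and turns the pose as measured when the row begins, along the tool's axes as they then stand; what a row does not reach is not made up. A row lasts 1/12 s, in which the tool goes at most 41.7 mm and 7.16 degrees, less where a joint would pass 70% of its speed; a pose out of reach is approached as far as the arm can. A call is refused whole if a number of a shift passes 0.0417 or a number of a turn 0.125, either way. A call with a gripper value outside its range is refused whole. The fingers move at their own pace and stop on an object; "squeeze" is the grip in N (left out, the last holds). Time passes only in rows, so rows that do not move let the fingers close. It gives the time, the measured TCP pose, the force and the opening at its end, in the units of the state.
- r.read_state(): the state, without advancing time (a new reading comes with each control period).
- r.snapshot(name): name is "side" or "top"; returns (picture, depth): 400x640x3 uint8, red, green, blue; 400x640 float32, mm along the optical axis (not along the pixel's ray), 0 where there is no reading.
- r.camera_params(name): a dict with "mtx" (3x3 intrinsics, pixels), "pose" (4x4, takes a point from camera to world coordinates). Camera axes: x right, y down, z forward; pixel columns grow to the right and rows downward; lengths in mm; the calibration is good to about 2 mm. A picture is of the moment at which its call begins. camera_params takes no time and is no camera call.
- r.close_job(): hands the job in, once; it reports no verdict.
The state is a dict: "t": time; "joint_pos": joint angles; "qvel": joint speeds; "effort": joint torques, N m; "tool_pos": TCP position; "orientation": TCP orientation; "wrist_force": force on the tool from outside, world axes, zero at the start; "moment": the same for the moment, N m; "opening": finger opening in mm.
Only numpy, scipy, OpenCV 4.12 (cv2) and the standard library are available. Lean on these libraries where they do the work, as an engineer would, in place of code of your own. Each camera call takes 0.05 s, during which the arm holds its last target.

## Working session

There is one attempt and no reset: what is moved stays moved. The work goes in short steps, Python scripts to look and compute and a tool call to move; the robot and the scene stay as the last step left them, time stands still between calls to the robot, and variables do not carry over. Pictures are saved under pics/ and viewed, and the job is handed in when it is done.

Besides the shell and the picture viewer there is one more tool, called by a JSON object that holds its "api" and its "payload". apply_moves: Moves the arm, as the interface text tells. Its arguments: {"type":"object","properties":{"increments":{"type":"array"},"squeeze":{"type":"number"}},"required":["increments"]}

```bash
mkdir -p pics; ls; python3 - <<'E'
from bench import r
import cv2
print(r.read_state(), r.nose_length)
for n in("side","top"):
    p,d=r.snapshot(n); cv2.imwrite(f"pics/{n}0.png",p[:,:,::-1]); c=r.camera_params(n); print(n,c["mtx"],c["pose"])
E
```

```text
pics
{'t': 0.0, 'joint_pos': array([ 1.26728955,  0.31173475,  0.0140068 ,  1.51307817, -0.00443576,
        1.31916872, -0.02717459]), 'qvel': array([-0.00022578, -0.00179936,  0.00030843, -0.00030191, -0.00043344,
        0.00129366, -0.00070071]), 'effort': array([-2.05787155e-04, -3.79916096e+01,  1.45817301e-01, -2.30590332e+01,
        1.22916716e-02,  1.36631937e-02,  1.39629407e-05]), 'tool_pos': array([ 142.19858391, -530.60626211,  255.20750038]), 'orientation': array([-3.13923563e+00,  6.65179120e-05,  2.61885913e-01]), 'wrist_force': array([-0.64092258, -0.33452884,  1.38707262]), 'moment': array([0.05168309, 0.03802523, 0.0076499 ]), 'opening': 85.06382981723083} 25.0
side [[365.48887761   0.         321.46005304]
 [  0.         365.48887761 200.81374828]
 [  0.           0.           1.        ]] [[ 9.99539953e-01  9.38031295e-03  2.88425493e-02  4.78249007e+02]
 [-2.24837138e-02 -4.09085577e-01  9.12218983e-01 -1.07478522e+03]
 [ 2.03559705e-02 -9.12447807e-01 -4.08686474e-01  4.41603351e+02]
 [ 0.00000000e+00  0.00000000e+00  0.00000000e+00  1.00000000e+00]]
top [[476.62521382   0.         317.00749897]
 [  0.         476.62521382 202.55262315]
 [  0.           0.           1.        ]] [[-2.77481887e-02 -9.97340823e-01  6.73893258e-02  4.47748130e+02]
 [-9.99613545e-01  2.75722076e-02 -3.54027987e-03 -2.91409921e+02]
 [ 1.67279316e-03 -6.74615192e-02 -9.97720474e-01  1.04551793e+03]
 [ 0.00000000e+00  0.00000000e+00  0.00000000e+00  1.00000000e+00]]
```

View pics/side0.png

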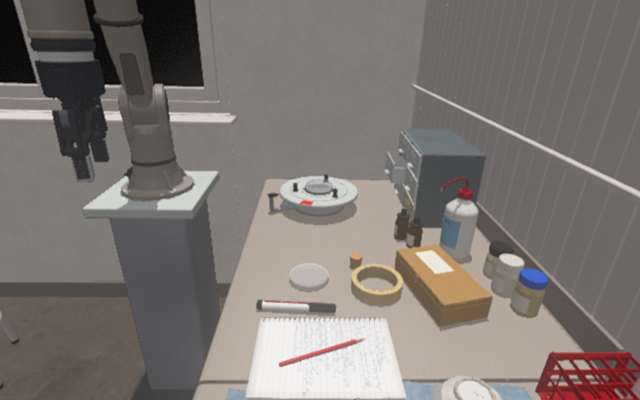

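View pics/top0.png

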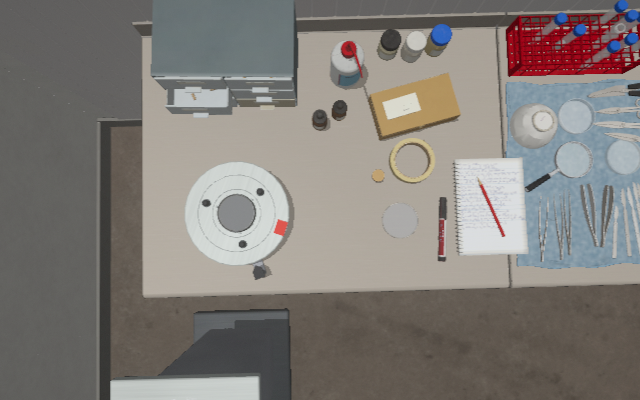

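The side view shows the turntable near (319,193) with the pointer bracket to its left. In the top view the disc is centred near (237,213), the mark is at (281,228), the studs at (206,203), (260,192) and (243,244), and the pointer at (260,268). The bystanders all lie to the right, away from the disc.

```bash
cat > h.py <<'E'
import numpy as np, cv2
from bench import r
def plane(cam,uv,z):
    c=r.camera_params(cam); uv=np.atleast_2d(uv).astype(float)
    d=np.c_[uv,np.ones(len(uv))]@np.linalg.inv(c["mtx"]).T@c["pose"][:3,:3].T
    o=c["pose"][:3,3]; return o+d*((z-o[2])/d[:,2])[:,None]
def proj(cam,P):
    c=r.camera_params(cam); P=np.atleast_2d(P).astype(float)
    q=(P-c["pose"][:3,3])@c["pose"][:3,:3]@c["mtx"].T; return q[:,:2]/q[:,2:]
def blobs(m,amin=8):
    n,l,s,c=cv2.connectedComponentsWithStats(m.astype(np.uint8)); return [(c[i],s[i,4],l==i) for i in range(1,n) if s[i,4]>=amin]
E
python3 - <<'E'
from h import *
p,d=r.snapshot("top"); p=p.astype(int); R,G,B=p[...,0],p[...,1],p[...,2]
hsv=cv2.cvtColor(p.astype(np.uint8),cv2.COLOR_RGB2HSV)
yy,xx=np.mgrid[:400,:640]
near=np.hypot(xx-237,yy-213)<75
# disc
m=near&(hsv[...,1]<25)&(hsv[...,2]>150)
b=max(blobs(m),key=lambda b:b[1]); print("disc",b[0],b[1])
cs,_=cv2.findContours(b[2].astype(np.uint8),cv2.RETR_EXTERNAL,cv2.CHAIN_APPROX_NONE)
hull=cv2.convexHull(max(cs,key=cv2.contourArea)); e=cv2.fitEllipse(hull); print(e, plane("top",e[0],50), p[213-40,237],p[250,200])
print("minEncl",cv2.minEnclosingCircle(hull))
hub=plane("top",e[0],50)[0]
red=near&(R>150)&(G<90)
for b in blobs(red):
    w=plane("top",b[0],50)[0]; print("red",b[0],b[1],w,np.hypot(*(w-hub)[:2]),np.degrees(np.arctan2(*(w-hub)[1::-1])))
blk=near&(hsv[...,2]<70)
for b in blobs(blk,4):
    for z in (72,50):
        w=plane("top",b[0],z)[0]; print("blk",z,b[0],b[1],w,np.hypot(*(w-hub)[:2]),np.degrees(np.arctan2(*(w-hub)[1::-1])))
img=p.astype(np.uint8)[140:290,160:320,::-1]; cv2.imwrite("pics/crop0.png",cv2.resize(img,None,fx=4,fy=4,interpolation=cv2.INTER_NEAREST))
for n,uv in dict(lid=(400,220),tape=(412,160),cork=(378,175),mk=(442,229)).items(): print(n,plane("top",uv,10))
print(plane("top",(236,213),d[213,236]*0+1),d[213,236],d[250,200])
E
```

```text
disc [231.00941603 221.54768487] 11576
((235.79644775390625, 216.37625122070312), (141.46595764160156, 149.7078094482422), 106.4860610961914) [[ 490.7474325  -124.57350186   50.        ]] [207 212 209] [204 209 206]
minEncl ((236.95213317871094, 213.07855224609375), 74.94680786132812)
red [280.16101695 227.43220339] 118 [ 465.11979131 -216.67321454   50.        ] 95.598813112004 -105.54974357454061
blk 72 [260.9 192.5] 10 [ 537.32493396 -180.47714405   72.        ] 72.76455766356277 -50.199792644299606
blk 50 [260.9 192.5] 10 [ 539.34923122 -177.97023481   50.        ] 72.2035035740594 -47.69148369594689
blk 72 [206.76923077 203.38461538] 13 [518.03064344 -69.33826944  72.        ] 61.606042722352775 63.71312448765056
blk 50 [206.76923077 203.38461538] 13 [519.61891957 -64.31979347  50.        ] 66.81371222436877 64.39787550619769
blk 72 [243.66666667 243.66666667] 6 [ 433.80939417 -143.360758     72.        ] 59.957494958433934 -161.73919407975842
blk 50 [243.66666667 243.66666667] 6 [ 433.49440028 -140.01507582   50.        ] 59.29883560626308 -164.90604467579217
lid [[ 474.72500205 -474.28948325   10.        ]]
tape [[ 605.36963927 -505.77758112   10.        ]]
cork [[ 574.36527728 -430.0743296    10.        ]]
mk [[ 452.68376315 -564.66580817   10.        ]]
[[ 500.25625159 -116.92814467    1.        ]] 990.1203 991.20056
```

View pics/crop0.png

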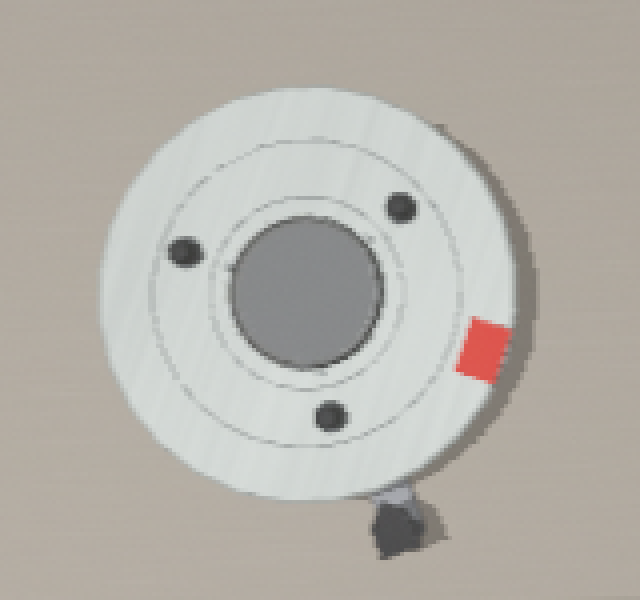

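The crop shows the disc clearly against the brown bench, but my disc mask leaked onto the bench. I'll tighten the colour test.

```bash
cat >> h.py <<'E'
def measure(p,cx=237,cy=213,verbose=True):
    q=p.astype(int); R,G,B=q[...,0],q[...,1],q[...,2]
    yy,xx=np.mgrid[:400,:640]; near=np.hypot(xx-cx,yy-cy)<58
    m=near&(G>R)&(G>160)
    cs,_=cv2.findContours(m.astype(np.uint8),cv2.RETR_EXTERNAL,cv2.CHAIN_APPROX_NONE)
    hull=cv2.convexHull(max(cs,key=cv2.contourArea)); e=cv2.fitEllipse(hull)
    hub=plane("top",e[0],50)[0]
    rb=max(blobs((np.hypot(xx-cx,yy-cy)<58)&(R-G>60)&(R>130)),key=lambda b:b[1],default=None)
    return hub,e,rb
E
python3 - <<'E'
from h import *
p,d=r.snapshot("top")
hub,e,rb=measure(p); print(hub,e)
ring=plane("top",cv2.ellipse2Poly((int(e[0][0]),int(e[0][1])),(51,51),0,0,360,90),50); print(ring)
pol=lambda w:(np.hypot(*(w-hub)[:2]),np.degrees(np.arctan2(*(w-hub)[1::-1])))
w=plane("top",rb[0],50)[0]; print("red",w,pol(w))
q=p.astype(int); V=q.max(2)
yy,xx=np.mgrid[:400,:640]
for b in blobs((np.hypot(xx-237,yy-213)<75)&(V<100),6):
    w=plane("top",b[0],62)[0]; print(b[0],b[1],w,pol(w)); w=plane("top",b[0],50)[0]; print("   50:",w,pol(w))
for uv in [(256.5,265),(260,262.5),(263,261.5),(258.5,263),(259,272)]:
    w=plane("top",uv,50)[0]; print(uv,w,pol(w))
img=p[245:290,235:285,::-1]; cv2.imwrite("pics/crop1.png",cv2.resize(img,None,fx=12,fy=12,interpolation=cv2.INTER_NEAREST))
s,_=r.snapshot("side"); cv2.imwrite("pics/crop2.png",cv2.resize(s[165:225,250:370,::-1],None,fx=6,fy=6,interpolation=cv2.INTER_NEAREST))
E
```

```text
[ 497.58471579 -125.59961357   50.        ] ((236.23435974121094, 213.09312438964844), (103.63587188720703, 104.84638977050781), 43.7939453125)
[[ 494.84410618 -231.63923835   50.        ]
 [ 391.90198986 -123.38827593   50.        ]
 [ 500.74086175  -18.62563476   50.        ]
 [ 605.22470811 -126.86354895   50.        ]
 [ 494.84410618 -231.63923835   50.        ]]
red [ 465.6581756  -217.47056847   50.        ] (np.float64(97.26035329025606), np.float64(-109.16310913471081))
[259.86111111 191.61111111] 36 [ 540.15187526 -177.22393153   62.        ] (np.float64(66.91063645487226), np.float64(-50.4924967332115))
   50: [ 541.27930254 -175.83073693   50.        ] (np.float64(66.5761418592868), np.float64(-48.98094516257885))
[205.84210526 202.55263158] 38 [520.52939681 -65.16282376  62.        ] (np.float64(64.64568004661194), np.float64(69.2108553660302))
   50: [521.41740828 -62.40236044  50.        ] (np.float64(67.54176510475521), np.float64(69.33774030180865))
[247.66666667 226.75      ] 12 [ 468.17012922 -150.68079322   62.        ] (np.float64(38.655963006311836), np.float64(-
[... 560 characters left out ...]
02371399   50.        ] (np.float64(131.66448014546387), np.float64(-160.28121967373838))
(256.5, 265) [ 388.65660552 -165.85621093   50.        ] (np.float64(116.12892335448929), np.float64(-159.71718331715792))
(260, 262.5) [ 393.60821921 -173.21463854   50.        ] (np.float64(114.36040593384675), np.float64(-155.395049179918))
(263, 261.5) [ 395.49742746 -179.47870317   50.        ] (np.float64(115.43297074404035), np.float64(-152.17604082564202))
(258.5, 263) [ 392.66382916 -170.08331606   50.        ] (np.float64(113.96136292052648), np.float64(-157.02433000068345))
(259, 272) [ 374.10071579 -170.75805548   50.        ] (np.float64(131.48225406419246), np.float64(-159.91239346147168))
```

View pics/crop1.png

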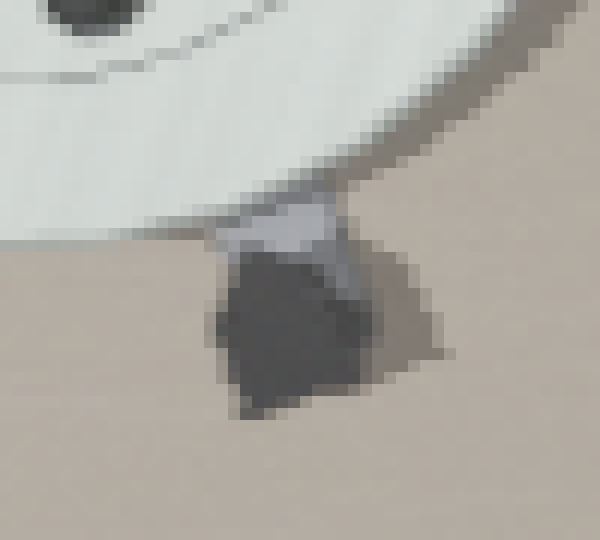

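View pics/crop2.png

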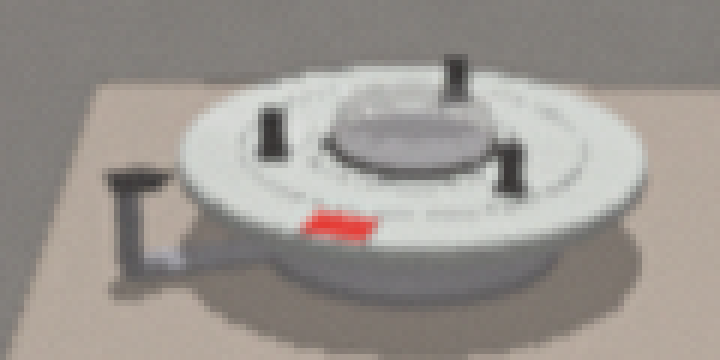

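Pointer direction from the hub is about -159.5°, and the mark is at about -110°, so it sits some 50° CCW of the pointer. The hub is at (497.6, -125.6). stud_1 is at about 69.5° on the left side. I'll push it CCW from there, because the arm leaves the camera's view of the mark and pointer clear in that spot. Next is the approach.

```bash
cat >> h.py <<'E'
from scipy.spatial.transform import Rotation as Ro
HUB=np.array([497.6,-125.6,50.])
def plan(goal,yaw=None,step=0.038,n=None):
    s=r.read_state(); T=np.array(s["tool_pos"]); o=s["orientation"]; y0=o[2]
    if yaw is None: yaw=y0
    d=(np.array(goal)-T)/1000; dy=(yaw-y0+np.pi)%(2*np.pi)-np.pi
    n=n or int(max(np.ceil(np.abs(d).max()/step),np.ceil(np.linalg.norm(d)/0.040),np.ceil(abs(dy)/0.115),1))
    print("from",T.round(1),"rpy",np.round(o,3),"n",n)
    for i in range(n):
        y=y0+dy*i/n
        t=Ro.from_euler("xyz",[np.pi,0,y]).as_matrix().T@(d/n)
        print(dict(x=round(t[0],4),y=round(t[1],4),z=round(t[2],4),rz=round(-dy/n,3)))
def st():
    s=r.read_state(); print("t %.2f"%s["t"],np.round(s["tool_pos"],1),np.round(s["orientation"],3),"F",np.round(s["wrist_force"],1),"op %.1f"%s["opening"])
E
python3 -c "
from h import *
plan([564,-65,180],1.396)"
```

```text
from [ 142.3 -531.   255.8] rpy [-3.141  0.     0.262] n 16
{'x': np.float64(0.033), 'y': np.float64(-0.0213), 'z': np.float64(0.0047), 'rz': np.float64(-0.071)}
{'x': np.float64(0.0344), 'y': np.float64(-0.0189), 'z': np.float64(0.0047), 'rz': np.float64(-0.071)}
{'x': np.float64(0.0357), 'y': np.float64(-0.0164), 'z': np.float64(0.0047), 'rz': np.float64(-0.071)}
{'x': np.float64(0.0368), 'y': np.float64(-0.0139), 'z': np.float64(0.0047), 'rz': np.float64(-0.071)}
{'x': np.float64(0.0376), 'y': np.float64(-0.0112), 'z': np.float64(0.0047), 'rz': np.float64(-0.071)}
{'x': np.float64(0.0383), 'y': np.float64(-0.0085), 'z': np.float64(0.0047), 'rz': np.float64(-0.071)}
{'x': np.float64(0.0388), 'y': np.float64(-0.0058), 'z': np.float64(0.0047), 'rz': np.float64(-0.071)}
{'x': np.float64(0.0392), 'y': np.float64(-0.003), 'z': np.float64(0.0047), 'rz': np.float64(-0.071)}
{'x': np.float64(0.0393), 'y': np.float64(-0.0002), 'z': np.float64(0.0047), 'rz': np.float64(-0.071)}
{'x': np.float64(0.0392), 'y': np.float64(0.0025), 'z': np.float64(0.0047), 'rz': np.float64(-0.071)}
{'x': np.float64(0.0389), 'y': np.float64(0.0053), 'z': np.float64(0.0047), 'rz': np.float64(-0.071)}
{'x': np.float64(0.0384), 'y': np.float64(0.008), 'z': np.float64(0.0047), 'rz': np.float64(-0.071)}
{'x': np.float64(0.0378), 'y': np.float64(0.0108), 'z': np.float64(0.0047), 'rz': np.float64(-0.071)}
{'x': np.float64(0.0369), 'y': np.float64(0.0134), 'z': np.float64(0.0047), 'rz': np.float64(-0.071)}
{'x': np.float64(0.0359), 'y': np.float64(0.016), 'z': np.float64(0.0047), 'rz': np.float64(-0.071)}
{'x': np.float64(0.0347), 'y': np.float64(0.0185), 'z': np.float64(0.0047), 'rz': np.float64(-0.071)}
```

{"api": "apply_moves", "payload": {"increments": [{"x": 0.033,"y": -0.021,"z": 0,"rz": -0.07,"hand": -1},{"x": 0.034,"y": -0.019,"z": 0,"rz": -0.07,"hand": -1},{"x": 0.036,"y": -0.016,"z": 0,"rz": -0.07,"hand": -1},{"x": 0.037,"y": -0.014,"z": 0,"rz": -0.07,"hand": -1},{"x": 0.038,"y": -0.011,"z": 0,"rz": -0.07,"hand": -1}]}}

```text
validation failed for argument at $.in...
```

{"api": "apply_moves", "payload": {"increments": [{"x": 0.038,"y": -0.008,"z": 0,"rz": -0.07,"hand": -1},{"x": 0.039,"y": -0.006,"z": 0,"rz": -0.07,"hand": -1},{"x": 0.039,"y": -0.003,"z": 0,"rz": -0.07,"hand": -1},{"x": 0.039,"y": 0,"z": 0,"rz": -0.07,"hand": -1},{"x": 0.039,"y": 0.002,"z": 0,"rz": -0.07,"hand": -1}]}}

```text
validation failed for argument at $.in...
```

```bash
python3 -c "
from h import *
st(); plan([564,-65,150],1.396)"
```

```text
t 0.25 [ 142.3 -531.   255.8] [-3.141  0.     0.262] F [-0.5 -0.  -0.4] op 85.5
from [ 142.3 -531.   255.8] rpy [-3.141  0.     0.262] n 16
{'x': np.float64(0.033), 'y': np.float64(-0.0213), 'z': np.float64(0.0066), 'rz': np.float64(-0.071)}
{'x': np.float64(0.0344), 'y': np.float64(-0.0189), 'z': np.float64(0.0066), 'rz': np.float64(-0.071)}
{'x': np.float64(0.0357), 'y': np.float64(-0.0164), 'z': np.float64(0.0066), 'rz': np.float64(-0.071)}
{'x': np.float64(0.0368), 'y': np.float64(-0.0139), 'z': np.float64(0.0066), 'rz': np.float64(-0.071)}
{'x': np.float64(0.0376), 'y': np.float64(-0.0112), 'z': np.float64(0.0066), 'rz': np.float64(-0.071)}
{'x': np.float64(0.0383), 'y': np.float64(-0.0085), 'z': np.float64(0.0066), 'rz': np.float64(-0.071)}
{'x': np.float64(0.0388), 'y': np.float64(-0.0058), 'z': np.float64(0.0066), 'rz': np.float64(-0.071)}
{'x': np.float64(0.0392), 'y': np.float64(-0.003), 'z': np.float64(0.0066), 'rz': np.float64(-0.071)}
{'x': np.float64(0.0393), 'y': np.float64(-0.0002), 'z': np.float64(0.0066), 'rz': np.float64(-0.071)}
{'x': np.float64(0.0392), 'y': np.float64(0.0025), 'z': np.float64(0.0066), 'rz': np.float64(-0.071)}
{'x': np.float64(0.0389), 'y': np.float64(0.0053), 'z': np.float64(0.0066), 'rz': np.float64(-0.071)}
{'x': np.float64(0.0384), 'y': np.float64(0.008), 'z': np.float64(0.0066), 'rz': np.float64(-0.071)}
{'x': np.float64(0.0378), 'y': np.float64(0.0108), 'z': np.float64(0.0066), 'rz': np.float64(-0.071)}
{'x': np.float64(0.0369), 'y': np.float64(0.0134), 'z': np.float64(0.0066), 'rz': np.float64(-0.071)}
{'x': np.float64(0.0359), 'y': np.float64(0.016), 'z': np.float64(0.0066), 'rz': np.float64(-0.071)}
{'x': np.float64(0.0347), 'y': np.float64(0.0185), 'z': np.float64(0.0066), 'rz': np.float64(-0.071)}
```

{"api": "apply_moves", "payload": {"increments": [{"x": 0.033,"y": -0.021,"z": 0.0,"rx": 0.0,"ry": 0.0,"rz": -0.07,"hand": -1.0}]}}

```text
t: 0.33
tool_pos: [160.9, -507.2, 255.2]
orientation: [3.14, 0.007, 0.319]
wrist_force: [-1.6, -1.0, 0.1]
opening: 75.4
```

{"api": "apply_moves", "payload": {"increments": [{"x": 0.034,"y": -0.019,"z": 0.0,"rx": 0.0,"ry": 0.0,"rz": -0.07,"hand": -1.0},{"x": 0.036,"y": -0.016,"z": 0.0,"rx": 0.0,"ry": 0.0,"rz": -0.07,"hand": -1.0},{"x": 0.037,"y": -0.014,"z": 0.0,"rx": 0.0,"ry": 0.0,"rz": -0.07,"hand": -1.0},{"x": 0.038,"y": -0.011,"z": 0.0,"rx": 0.0,"ry": 0.0,"rz": -0.07,"hand": -1.0},{"x": 0.038,"y": -0.008,"z": 0.0,"rx": 0.0,"ry": 0.0,"rz": -0.07,"hand": -1.0}]}}

```text
t: 0.75
tool_pos: [296.0, -360.3, 252.7]
orientation: [-3.14, 0.009, 0.674]
wrist_force: [1.3, -0.6, 0.1]
opening: 12.6
```

{"api": "apply_moves", "payload": {"increments": [{"x": 0.039,"y": -0.006,"z": 0.0,"rx": 0.0,"ry": 0.0,"rz": -0.07,"hand": -1.0},{"x": 0.039,"y": -0.003,"z": 0.0,"rx": 0.0,"ry": 0.0,"rz": -0.07,"hand": -1.0},{"x": 0.039,"y": 0.0,"z": 0.0,"rx": 0.0,"ry": 0.0,"rz": -0.07,"hand": -1.0},{"x": 0.039,"y": 0.002,"z": 0.0,"rx": 0.0,"ry": 0.0,"rz": -0.07,"hand": -1.0}]}}

```text
t: 1.08
tool_pos: [405.4, -238.6, 251.8]
orientation: [-3.14, 0.009, 0.967]
wrist_force: [1.2, -0.2, 0.3]
opening: -0.0
```

```bash
python3 -c "
from h import *
st(); plan([564,-65,150],1.396)"
```

```text
t 1.08 [ 405.4 -238.6  251.8] [-3.14   0.009  0.967] F [ 1.2 -0.2  0.3] op -0.0
from [ 405.4 -238.6  251.8] rpy [-3.14   0.009  0.967] n 7
{'x': np.float64(0.0333), 'y': np.float64(0.0046), 'z': np.float64(0.0145), 'rz': np.float64(-0.061)}
{'x': np.float64(0.0329), 'y': np.float64(0.0066), 'z': np.float64(0.0145), 'rz': np.float64(-0.061)}
{'x': np.float64(0.0325), 'y': np.float64(0.0086), 'z': np.float64(0.0145), 'rz': np.float64(-0.061)}
{'x': np.float64(0.0319), 'y': np.float64(0.0106), 'z': np.float64(0.0145), 'rz': np.float64(-0.061)}
{'x': np.float64(0.0312), 'y': np.float64(0.0125), 'z': np.float64(0.0145), 'rz': np.float64(-0.061)}
{'x': np.float64(0.0304), 'y': np.float64(0.0144), 'z': np.float64(0.0145), 'rz': np.float64(-0.061)}
{'x': np.float64(0.0294), 'y': np.float64(0.0162), 'z': np.float64(0.0145), 'rz': np.float64(-0.061)}
```

{"api": "apply_moves", "payload": {"increments": [{"x": 0.033,"y": 0.005,"z": 0.005,"rx": 0.0,"ry": 0.0,"rz": -0.06,"hand": -1.0},{"x": 0.033,"y": 0.007,"z": 0.005,"rx": 0.0,"ry": 0.0,"rz": -0.06,"hand": -1.0},{"x": 0.032,"y": 0.009,"z": 0.01,"rx": 0.0,"ry": 0.0,"rz": -0.06,"hand": -1.0},{"x": 0.032,"y": 0.011,"z": 0.015,"rx": 0.0,"ry": 0.0,"rz": -0.06,"hand": -1.0},{"x": 0.031,"y": 0.013,"z": 0.015,"rx": 0.0,"ry": 0.0,"rz": -0.06,"hand": -1.0}]}}

```text
t: 1.5
tool_pos: [527.5, -107.9, 203.6]
orientation: [3.134, 0.009, 1.285]
wrist_force: [0.2, -0.6, 0.3]
opening: -0.2
```

```bash
python3 -c "
from h import *
st(); plan([564,-65,130],1.396)"
```

```text
t 1.50 [ 527.5 -107.9  203.6] [3.134 0.009 1.285] F [ 0.2 -0.6  0.3] op -0.2
from [ 527.5 -107.9  203.6] rpy [3.134 0.009 1.285] n 3
{'x': np.float64(0.0172), 'y': np.float64(0.0076), 'z': np.float64(0.0245), 'rz': np.float64(-0.037)}
{'x': np.float64(0.0169), 'y': np.float64(0.0083), 'z': np.float64(0.0245), 'rz': np.float64(-0.037)}
{'x': np.float64(0.0165), 'y': np.float64(0.0089), 'z': np.float64(0.0245), 'rz': np.float64(-0.037)}
```

{"api": "apply_moves", "payload": {"increments": [{"x": 0.017,"y": 0.008,"z": 0.02,"rx": 0.0,"ry": 0.0,"rz": -0.037,"hand": -1.0},{"x": 0.017,"y": 0.008,"z": 0.02,"rx": 0.0,"ry": 0.0,"rz": -0.037,"hand": -1.0},{"x": 0.017,"y": 0.009,"z": 0.025,"rx": 0.0,"ry": 0.0,"rz": -0.037,"hand": -1.0},{"x": 0.0,"y": 0.0,"z": 0.0,"rx": 0.0,"ry": 0.0,"rz": 0.0,"hand": -1.0}]}}

```text
t: 1.83
tool_pos: [569.5, -52.4, 133.4]
orientation: [3.135, 0.002, 1.416]
wrist_force: [-0.8, 0.7, -1.5]
opening: -0.0
```

```bash
python3 -c "
from h import *
st(); plan([564,-65,86],1.396)
p,d=r.snapshot('side'); cv2.imwrite('pics/s1.png',cv2.resize(p[90:230,230:450,::-1],None,fx=3.6,fy=3.6,interpolation=cv2.INTER_CUBIC))
s=r.read_state(); T=s['tool_pos']
print(proj('side',[T,T-[0,0,25]]))
"
```

```text
t 1.83 [569.5 -52.4 133.4] [3.135e+00 2.000e-03 1.416e+00] F [-0.8  0.7 -1.5] op -0.0
from [569.5 -52.4 133.4] rpy [3.135e+00 2.000e-03 1.416e+00] n 2
{'x': np.float64(-0.0067), 'y': np.float64(-0.0017), 'z': np.float64(0.0237), 'rz': np.float64(0.01)}
{'x': np.float64(-0.0067), 'y': np.float64(-0.0017), 'z': np.float64(0.0237), 'rz': np.float64(0.01)}
[[342.98702002 153.38436327]
 [342.6072194  161.63810654]]
```

View pics/s1.png

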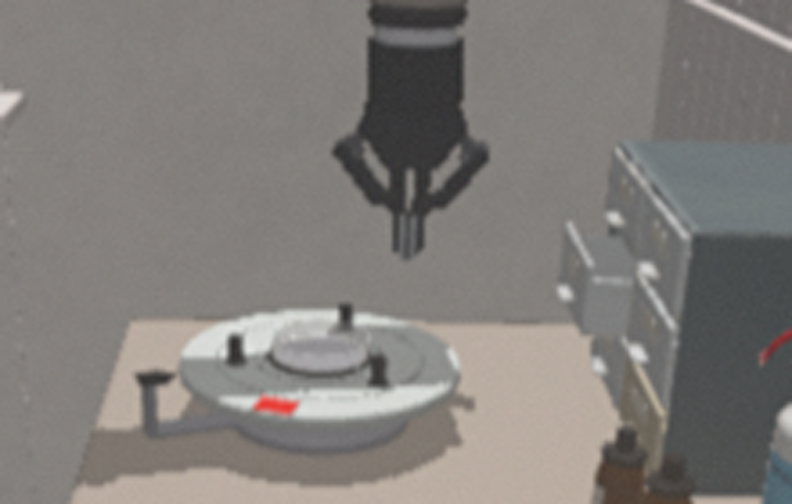

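The side view shows the closed fingertips at about (342,162) full-frame, which matches the 25 mm nose. They sit well above the right back part of the disc. I'll lower to stud height.

{"api": "apply_moves", "payload": {"increments": [{"x": -0.006,"y": -0.001,"z": 0.024,"rx": 0.0,"ry": 0.0,"rz": 0.01,"hand": -1.0},{"x": -0.006,"y": -0.001,"z": 0.02,"rx": 0.006,"ry": 0.0,"rz": 0.01,"hand": -1.0},{"x": 0.0,"y": 0.0,"z": 0.0,"rx": 0.0,"ry": 0.0,"rz": 0.0,"hand": -1.0}]}}

```text
t: 2.13
tool_pos: [568.3, -68.5, 93.9]
orientation: [3.133, 0.006, 1.391]
wrist_force: [-0.9, -0.4, 0.2]
opening: 0.1
```

```bash
python3 -c "
from h import *
st(); plan([562,-65,84.5],1.396,n=1)"
```

```text
t 2.13 [568.3 -68.5  93.9] [3.133 0.006 1.391] F [-0.9 -0.4  0.2] op 0.1
from [568.3 -68.5  93.9] rpy [3.133 0.006 1.391] n 1
{'x': np.float64(0.0024), 'y': np.float64(-0.0069), 'z': np.float64(0.0094), 'rz': np.float64(-0.005)}
```

{"api": "apply_moves", "payload": {"increments": [{"x": 0.003,"y": 0.0,"z": 0.009,"rx": 0.0,"ry": 0.0,"rz": 0.0,"hand": -1.0},{"x": 0.0,"y": 0.0,"z": 0.0,"rx": 0.0,"ry": 0.0,"rz": 0.0,"hand": -1.0}]}}

```text
t: 2.3
tool_pos: [569.3, -68.1, 86.5]
orientation: [3.13, 0.007, 1.386]
wrist_force: [-1.1, 0.2, -0.8]
opening: 0.1
```

```bash
python3 -c "
from h import *
st()
R=np.array([np.cos(1.396),np.sin(1.396)]);M=np.array([-R[1],R[0]])
v=np.array(r.read_state()['tool_pos'])[:2]-HUB[:2]; print('offset',v@R,'t',v@M)
"
```

```text
t 2.30 [569.3 -68.1  86.5] [3.13  0.007 1.386] F [-1.1  0.2 -0.8] op 0.1
offset 69.08867088786054 t -60.61111839336084
```

Fingertip is at offset 69 mm from the hub, 60 mm short of the tangent point, and clear of everything. Flick now, then lift at once.

{"api": "apply_moves", "payload": {"increments": [{"x": 0.0,"y": -0.014,"z": 0.0,"rx": 0.0,"ry": 0.0,"rz": 0.0,"hand": -1.0},{"x": 0.0,"y": -0.014,"z": 0.0,"rx": 0.0,"ry": 0.0,"rz": 0.0,"hand": -1.0},{"x": 0.0,"y": -0.014,"z": 0.0,"rx": 0.0,"ry": 0.0,"rz": 0.0,"hand": -1.0},{"x": 0.0,"y": -0.014,"z": 0.0,"rx": 0.0,"ry": 0.0,"rz": 0.0,"hand": -1.0},{"x": 0.01,"y": 0.0,"z": -0.04,"rx": 0.0,"ry": 0.0,"rz": 0.0,"hand": -1.0}]}}

```text
t: 2.72
tool_pos: [513.4, -52.0, 124.9]
orientation: [3.128, 0.01, 1.38]
wrist_force: [-1.4, -0.3, -2.2]
opening: 0.2
```

```bash
cat >> h.py <<'E'
def red_angle(p):
    q=p.astype(int); R,G,B=q[...,0],q[...,1],q[...,2]
    yy,xx=np.mgrid[:400,:640]
    bs=blobs((np.hypot(xx-237,yy-213)<58)&(R-G>45)&(R-B>45),20)
    if not bs: return None
    b=max(bs,key=lambda b:b[1]); w=plane("top",b[0],50)[0]-HUB
    return np.degrees(np.arctan2(w[1],w[0])),np.hypot(w[0],w[1]),b[1]
E
python3 - <<'E'
from h import *
st()
for i in range(4):
    t=r.read_state()["t"]; p,_=r.snapshot("top"); print(round(t,3),red_angle(p))
cv2.imwrite("pics/t2.png",p[100:300,120:340,::-1].repeat(3,0).repeat(3,1)); st()
E
```

```text
t 2.72 [513.4 -52.  124.9] [3.128 0.01  1.38 ] F [-1.4 -0.3 -2.2] op 0.2
2.717 (np.float64(-78.40492692502609), np.float64(97.69140088018494), np.int32(157))
2.767 (np.float64(-65.03320968183712), np.float64(97.84575383026599), np.int32(152))
2.817 (np.float64(-51.972961322013425), np.float64(97.87365186627784), np.int32(154))
2.867 (np.float64(-38.92357724704183), np.float64(97.95574481314628), np.int32(154))
t 2.92 [523.9 -49.2 133.8] [3.105 0.006 1.383] F [-0.2 -0.1  0.2] op 0.1
```

View pics/t2.png

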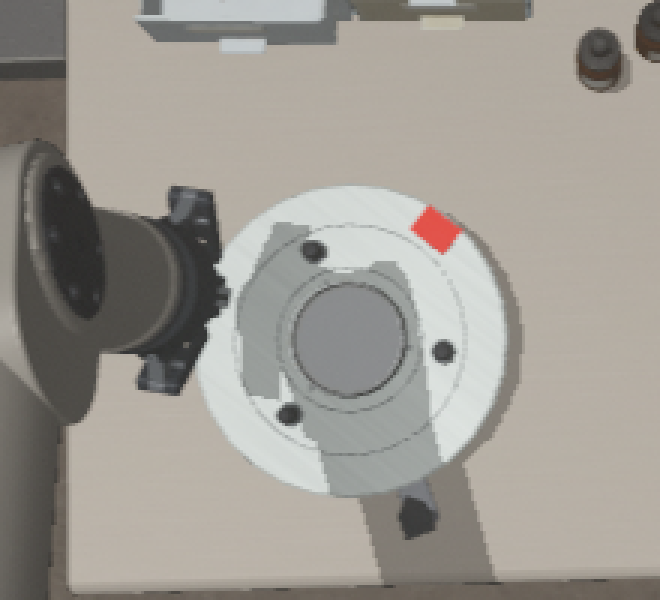

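The top view shows the mark moved CCW to around (437,230) in the crop, with the dish centred and the arm off to the left. The disc is at about 4.6 rad/s. I'll let it coast while the finger moves to a hover outside the studs.

```bash
python3 - <<'E'
from h import *
P=[]
while r.read_state()["t"]<6.5:
    t=r.read_state()["t"]; p,_=r.snapshot("top"); a=red_angle(p)
    if a and a[2]>110: P.append((t,a[0]))
P=np.array(P); th=np.unwrap(np.radians(P[:,1])); 
k=np.gradient(th,P[:,0]); print(len(P),k[:3],k[-3:])
c=np.polyfit(P[:,0]-P[0,0],th,2); print(c)
plan([HUB[0]+94*np.cos(1.396),HUB[1]+94*np.sin(1.396),110],1.396,n=2)
E
```

```text
64 [4.62789602 4.57215773 4.55830438] [4.40937066 4.38507444 4.41241883]
[-0.03483049  4.62211112 -0.45785669]
from [522.1 -49.5 130.7] rpy [3.111 0.005 1.382] n 2
{'x': np.float64(0.0073), 'y': np.float64(-0.0055), 'z': np.float64(0.0104), 'rz': np.float64(-0.007)}
{'x': np.float64(0.0074), 'y': np.float64(-0.0055), 'z': np.float64(0.0104), 'rz': np.float64(-0.007)}
```

{"api": "apply_moves", "payload": {"increments": [{"x": 0.007,"y": -0.005,"z": 0.01,"rx": 0.015,"ry": 0.0,"rz": -0.007,"hand": -1.0},{"x": 0.007,"y": -0.005,"z": 0.01,"rx": 0.015,"ry": 0.0,"rz": -0.007,"hand": -1.0},{"x": 0.0,"y": 0.0,"z": 0.01,"rx": 0.0,"ry": 0.0,"rz": 0.0,"hand": -1.0},{"x": 0.0,"y": 0.0,"z": 0.0,"rx": 0.0,"ry": 0.0,"rz": 0.0,"hand": -1.0}]}}

```text
t: 6.85
tool_pos: [514.5, -32.4, 97.6]
orientation: [-3.14, 0.006, 1.398]
wrist_force: [-1.1, -0.0, -0.2]
opening: 0.1
```

```bash
python3 - <<'E'
from h import *
st()
plan([HUB[0]+94*np.cos(1.396),HUB[1]+94*np.sin(1.396),84],1.396,n=1)
E
```

```text
t 6.85 [514.5 -32.4  97.6] [-3.14   0.006  1.398] F [-1.1 -0.  -0.2] op 0.1
from [514.5 -32.4  97.6] rpy [-3.14   0.006  1.398] n 1
{'x': np.float64(-0.0007), 'y': np.float64(-0.0005), 'z': np.float64(0.0136), 'rz': np.float64(0.002)}
```

{"api": "apply_moves", "payload": {"increments": [{"x": 0.0,"y": 0.0,"z": 0.01,"rx": 0.0,"ry": 0.0,"rz": 0.0,"hand": -1.0},{"x": 0.0,"y": 0.0,"z": 0.002,"rx": 0.0,"ry": 0.0,"rz": 0.0,"hand": -1.0},{"x": 0.0,"y": 0.0,"z": 0.0,"rx": 0.0,"ry": 0.0,"rz": 0.0,"hand": -1.0}]}}

```text
t: 7.1
tool_pos: [513.4, -31.6, 82.6]
orientation: [-3.136, 0.005, 1.399]
wrist_force: [0.5, -0.5, -0.3]
opening: -0.4
```

```bash
python3 - <<'E'
from h import *
st()
P=[]
for i in range(16):
    t=r.read_state()["t"]; p,_=r.snapshot("top"); a=red_angle(p)
    if a and a[2]>110: P.append((t,a[0]))
P=np.array(P); th=np.unwrap(np.radians(P[:,1])); c=np.polyfit(P[:,0],th,1); print(len(P),c[0])
t=r.read_state()["t"]; print(t,np.degrees(np.polyval(c,t))%360-360)
cv2.imwrite("pics/t3.png",p[100:300,120:340,::-1].repeat(3,0).repeat(3,1)); st()
E
```

```text
t 7.10 [513.4 -31.6  82.6] [-3.136  0.005  1.399] F [ 0.5 -0.5 -0.3] op -0.4
13 4.297357787641008
7.9 -195.25412158305716
t 7.90 [513.9 -31.6  83.6] [-3.138  0.005  1.399] F [ 0.4  1.5 -0.5] op 0.4
```

View pics/t3.png

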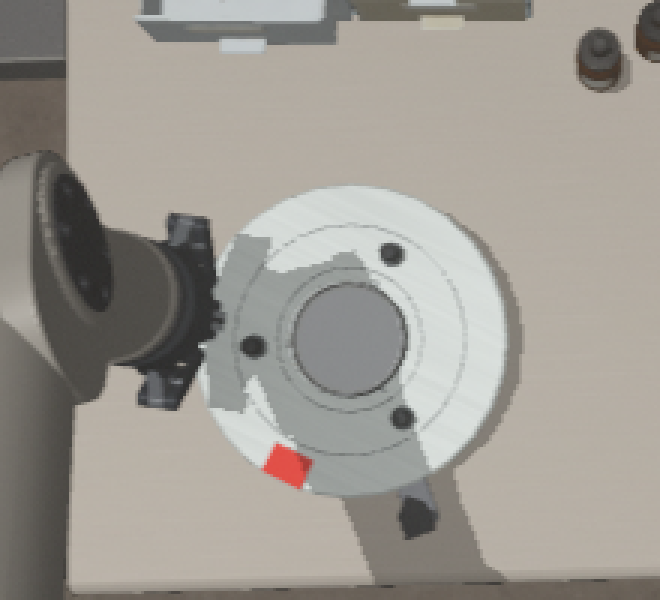

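The mark is at (288,466) in the crop and heading CCW towards the pointer, about 36° away. Brake now, gently.

{"api": "apply_moves", "payload": {"increments": [{"x": 0.0,"y": 0.0,"z": 0.011,"rx": 0.0,"ry": 0.0,"rz": 0.0,"hand": -1.0},{"x": 0.0,"y": 0.0,"z": 0.004,"rx": 0.0,"ry": 0.0,"rz": 0.0,"hand": -1.0}]}}

```text
t: 8.07
tool_pos: [519.7, -32.1, 74.9]
orientation: [3.133, 0.006, 1.398]
wrist_force: [-2.0, -4.0, 31.8]
opening: 0.2
```

```bash
python3 - <<'E'
from h import *
st()
for i in range(2):
    t=r.read_state()["t"]; p,_=r.snapshot("top"); a=red_angle(p); print(t,a)
st()
E
```

```text
t 8.07 [519.7 -32.1  74.9] [3.133 0.006 1.398] F [-2.  -4.  31.8] op 0.2
8.0667 (np.float64(-178.67178114221863), np.float64(96.08696955271586), np.int32(159))
8.1167 (np.float64(-179.26576621269228), np.float64(96.1342512567123), np.int32(149))
t 8.17 [520.5 -32.3  75. ] [3.131 0.005 1.398] F [-0.9 -1.3 21. ] op -0.2
```

The disc is braked and stopped, with the mark at about -179°, 20° short of the pointer. The finger is holding at 21 N. I'll drag the disc CCW by friction.

{"api": "apply_moves", "payload": {"increments": [{"x": 0.0,"y": -0.006,"z": 0.002,"rx": 0.0,"ry": 0.0,"rz": 0.0,"hand": -1.0},{"x": 0.0,"y": -0.006,"z": 0.002,"rx": 0.0,"ry": 0.0,"rz": 0.0,"hand": -1.0},{"x": 0.0,"y": -0.006,"z": 0.002,"rx": 0.0,"ry": 0.0,"rz": 0.0,"hand": -1.0}]}}

```text
t: 8.42
tool_pos: [512.7, -30.7, 75.1]
orientation: [3.109, 0.005, 1.396]
wrist_force: [0.7, -0.9, 12.8]
opening: -0.1
```

```bash
python3 - <<'E'
from h import *
st()
for i in range(2):
    t=r.read_state()["t"]; p,_=r.snapshot("top"); a=red_angle(p); print(t,a)
st()
E
```

```text
t 8.42 [512.7 -30.7  75.1] [3.109 0.005 1.396] F [ 0.7 -0.9 12.8] op -0.1
8.4167 (np.float64(-175.053134541711), np.float64(96.38200924167634), np.int32(153))
8.4667 (np.float64(-174.3613651416258), np.float64(96.46827663248594), np.int32(153))
t 8.52 [511.9 -30.6  75.1] [3.11  0.005 1.397] F [ 0.8 -0.9 11.5] op 0.2
```

{"api": "apply_moves", "payload": {"increments": [{"x": 0.0,"y": -0.01,"z": 0.002,"rx": 0.015,"ry": 0.0,"rz": 0.0,"hand": -1.0},{"x": 0.0,"y": -0.01,"z": 0.002,"rx": 0.015,"ry": 0.0,"rz": 0.0,"hand": -1.0},{"x": 0.0,"y": -0.006,"z": 0.002,"rx": 0.01,"ry": 0.0,"rz": 0.0,"hand": -1.0}]}}

```text
t: 8.77
tool_pos: [495.9, -28.8, 75.1]
orientation: [3.128, 0.007, 1.396]
wrist_force: [0.7, -2.3, 11.1]
opening: -0.7
```

```bash
python3 - <<'E'
from h import *
st()
for i in range(2):
    t=r.read_state()["t"]; p,_=r.snapshot("top"); a=red_angle(p); print(t,a)
st()
E
```

```text
t 8.77 [495.9 -28.8  75.1] [3.128 0.007 1.396] F [ 0.7 -2.3 11.1] op -0.7
8.7667 (np.float64(-164.95587276024705), np.float64(96.26926069143083), np.int32(152))
8.8167 (np.float64(-164.804469069512), np.float64(96.2747142712336), np.int32(152))
t 8.87 [496.  -28.9  75.1] [3.128 0.007 1.396] F [ 1.5 -1.5 12.2] op 0.1
```

{"api": "apply_moves", "payload": {"increments": [{"x": 0.0,"y": -0.007,"z": 0.002,"rx": 0.008,"ry": 0.0,"rz": 0.0,"hand": -1.0},{"x": 0.0,"y": -0.005,"z": 0.002,"rx": 0.005,"ry": 0.0,"rz": 0.0,"hand": -1.0},{"x": 0.0,"y": 0.0,"z": 0.001,"rx": 0.0,"ry": 0.0,"rz": 0.0,"hand": -1.0}]}}

```text
t: 9.12
tool_pos: [492.0, -28.7, 75.2]
orientation: [3.123, 0.008, 1.394]
wrist_force: [-0.5, 1.8, 3.7]
opening: 0.0
```

```bash
python3 - <<'E'
from h import *
st()
for i in range(2):
    t=r.read_state()["t"]; p,_=r.snapshot("top"); a=red_angle(p); print(t,a)
st()
cv2.imwrite("pics/t4.png",p[150:290,160:320,::-1].repeat(4,0).repeat(4,1))
E
```

```text
t 9.12 [492.  -28.7  75.2] [3.123 0.008 1.394] F [-0.5  1.8  3.7] op 0.0
9.1167 (np.float64(-162.79053974351703), np.float64(96.32063272693985), np.int32(154))
9.1667 (np.float64(-163.02070808624197), np.float64(96.28888966106966), np.int32(154))
t 9.22 [492.4 -28.6  75.1] [3.122 0.008 1.394] F [0.5 0.4 9.7] op 0.2
```

View pics/t4.png

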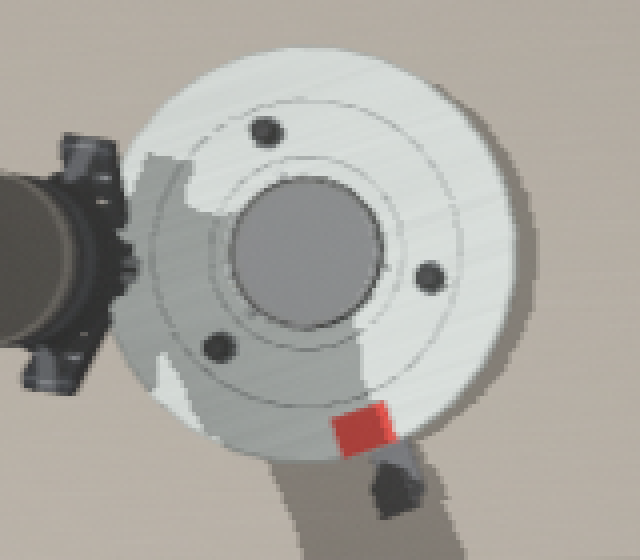

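The mark (364,430) is now about 3° short of the pointer (397,489). One more small drag.

{"api": "apply_moves", "payload": {"increments": [{"x": 0.0,"y": -0.008,"z": 0.002,"rx": 0.008,"ry": 0.0,"rz": 0.0,"hand": -1.0},{"x": 0.0,"y": -0.004,"z": 0.002,"rx": 0.005,"ry": 0.0,"rz": 0.0,"hand": -1.0}]}}

```text
t: 9.38
tool_pos: [487.4, -28.8, 75.1]
orientation: [3.12, 0.009, 1.394]
wrist_force: [0.4, -0.0, 12.4]
opening: -0.3
```

```bash
python3 - <<'E'
from h import *
st()
for i in range(2):
    t=r.read_state()["t"]; p,_=r.snapshot("top"); a=red_angle(p); print(t,a)
st()
E
```

```text
t 9.38 [487.4 -28.8  75.1] [3.12  0.009 1.394] F [ 0.4 -0.  12.4] op -0.3
9.3833 (np.float64(-160.00903211652417), np.float64(96.44388388926076), np.int32(153))
9.4333 (np.float64(-160.06668278869336), np.float64(96.40225603422279), np.int32(154))
t 9.48 [487.7 -28.7  75.1] [3.12  0.009 1.394] F [-0.2 -1.4 12.5] op -0.2
```

Mark is at -160.0°. I'll relax the contact for a few rows, check, then lift straight up.

{"api": "apply_moves", "payload": {"increments": [{"x": 0.0,"y": 0.0,"z": 0.0005,"rx": 0.0,"ry": 0.0,"rz": 0.0,"hand": -1.0},{"x": 0.0,"y": 0.0,"z": 0.0005,"rx": 0.0,"ry": 0.0,"rz": 0.0,"hand": -1.0},{"x": 0.0,"y": 0.0,"z": -0.02,"rx": 0.0,"ry": 0.0,"rz": 0.0,"hand": -1.0},{"x": 0.0,"y": 0.0,"z": -0.03,"rx": 0.0,"ry": 0.0,"rz": 0.0,"hand": -1.0},{"x": 0.0,"y": 0.0,"z": -0.02,"rx": 0.0,"ry": 0.0,"rz": 0.0,"hand": -1.0}]}}

```text
t: 9.9
tool_pos: [481.8, -27.7, 139.7]
orientation: [3.132, 0.009, 1.394]
wrist_force: [0.9, 0.6, 0.3]
opening: 0.2
```

```bash
python3 - <<'E'
from h import *
st()
P=[]
for i in range(20):
    t=r.read_state()["t"]; p,_=r.snapshot("top"); a=red_angle(p); P.append((t,a[0]))
P=np.array(P); print(P[::5].round(2),"deg/s",np.polyfit(P[:,0],P[:,1],1)[0])
st()
E
```

```text
t 9.90 [481.8 -27.7 139.7] [3.132 0.009 1.394] F [0.9 0.6 0.3] op 0.2
[[   9.9  -161.91]
 [  10.15 -162.34]
 [  10.4  -162.4 ]
 [  10.65 -162.4 ]] deg/s -0.32553184111516553
t 10.90 [482.4 -28.  139.4] [3.13  0.009 1.394] F [-0.3 -1.3  1. ] op -0.0
```

```bash
python3 - <<'E'
from h import *
P=[]
for i in range(20):
    t=r.read_state()["t"]; p,_=r.snapshot("top"); a=red_angle(p); P.append((t,a[0]))
P=np.array(P); print(P[::5].round(3),"deg/s",np.polyfit(P[:,0],P[:,1],1)[0])
a=p[150:290,160:320,::-1].repeat(3,0).repeat(3,1)
s,_=r.snapshot("side"); b=cv2.resize(s[165:225,250:370,::-1],(480,240))
cv2.imwrite("pics/f.png",np.vstack([a[:360] if 0 else cv2.resize(a,(480,340)),b])); st()
E
```

```text
[[  10.9   -162.397]
 [  11.15  -162.397]
 [  11.4   -162.397]
 [  11.65  -162.449]] deg/s -0.012681133363150325
t 11.95 [482.4 -28.  139.4] [3.13  0.01  1.394] F [0.5 0.1 0.4] op 0.0
```

View pics/f.png

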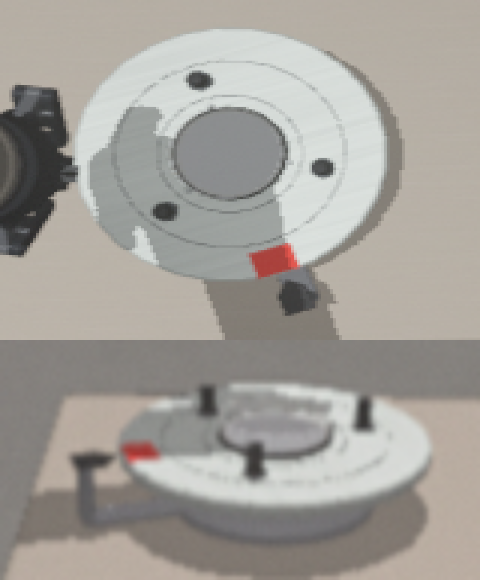

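The disc stands still, the dish is centred and the finger is clear. The mark (272,261) sits next to the pointer (295,296). I'll cross-check the angle in the side view.

```bash
python3 - <<'E'
from h import *
s,_=r.snapshot("side"); q=s.astype(int); yy,xx=np.mgrid[:400,:640]
win=(yy>185)&(yy<210)&(xx>260)&(xx<300)
for n,m in (("red",win&(q[...,0]-q[...,1]>45)),("blk",win&(q.max(2)<75))):
    for b in blobs(m,6):
        w=plane("side",b[0],50)[0]-HUB; print(n,b[0],b[1],np.hypot(*w[:2]),np.degrees(np.arctan2(w[1],w[0])))
E
```

```text
red [284.64705882 192.70588235] 34 94.44222500502076 -165.90085371126733
blk [272.05555556 194.72222222] 18 130.1662292913262 -163.08288821088777
```

```bash
python3 -c "
from h import *
st(); print(r.close_job())"
```

```text
t 12.00 [482.4 -28.  139.4] [3.13  0.009 1.394] F [ 0.1  0.4 -0.2] op 0.4
the job is handed in; nothing more can be done
None
```

The turntable spun freely and is now parked with the red mark at the pointer. I handed the job in at 12.0 s; the hand-in gives no verdict.

- **Spin:** I flicked stud_1 counter-clockwise with the closed fingertips. The disc ran at about 4.6 rad/s, faster than I planned, and was still at about 4.3 rad/s after some 5 s untouched.
- **Brake:** A fingertip on the outer ring stopped it at about 32 N, 20° short of the pointer. I dragged it the rest of the way by friction and lifted off.
- **Disagreement:** As the finger lifted, the disc slipped back about 2.4°. I left it there because it was still inside the limit.
- **Last checks:** The mark sits about 2.8° from the pointer in both camera views, against a limit of 9°. The disc held still for the last second before hand-in.
- **Surroundings:** The finger ended about 65 mm above the disc, touching nothing. In the pictures the dish looked centred. I did not re-measure the bystanders, but the arm was never low near them.

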